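Hold a test cap at the half-turn of the bayonet cap tester

ROBOT

A 7-joint arm with a two-finger parallel gripper is mounted at the origin on the work surface. World frame = base frame: x ahead of the robot, y to its left, z up, the work surface at z = 0. Lengths are in mm, angles in rad, forces in N, time in s.
With the tool pointing down it reaches from about 400 to 900 mm from the base axis. Payload 5.6 kg.
Tool frame: the origin (TCP) lies midway between the tips of the shut fingers; the grasp point (between the pads) lies 19 mm behind it; z points along the fingers, y is the line along which they close (so a half turn about z gives the same grasp; the last joint's range is limited). The gripper opens to 92 mm and grips with 3 to 60 N. Pads are 20 mm wide; open, the fingers measure 128 mm over their backs; the gripper's body (75 mm by 189 mm) begins 69 mm behind the grasp point.
Start: joints at [-1.247, 0.468, -0.012, 1.603, 0.006, 1.071, -0.056], TCP at [233.15, 606.754, 214.592] pointing down, gripper open.
Joint ranges: [-2.53, 2.53], [-0.31, 2.02], [-1.57, 1.55], [0.28, 2.44], [-1.29, 4.43], [0.15, 1.84], [-2.92, 2.92]. Speed limits (rad/s): [2.57, 2.57, 3.14, 3.14, 3.14, 3.14, 3.14].

INTERFACE

Orientations are given as a rotation vector (axis times angle).
In Python, from cell import robot, grip, kin, viewer gives the robot as it stands. Calls block until the motion is done:
- robot.movep(position, orientation): joint-space move of the TCP to a pose.
- robot.servo_line(position, feed=150, rotation=None): straight line of the TCP; rotation=None keeps the orientation; feed is the mean speed in mm/s.
- robot.goto_joints(angles): joint-space move.
- grip(opening, newtons=None): opening from 0.0 (shut) to 1.0 (fully open); newtons is the grip in N (None keeps the last); returns when the fingers have stopped.
- robot.hold(seconds).
- kin.ik(position, orientation): joint angles nearest the present ones, or None.
- robot.observe(): the state.
- viewer.read_camera(name): name is "side" or "top" or "wrist"; returns the picture (384x512x3 uint8, red, green, blue); there is no depth.
- viewer.camera_info(name): a dict with "camera_matrix" (3x3 intrinsics, pixels), "k1" (the pictures are not rectified: a ray, as slopes to the right and down, at radius r is drawn at 1 + k1 r^2 times it, then the intrinsics apply), "R" (3x3) and "t" (3): a world point X has camera coordinates R X + t. Camera axes: x right, y down, z forward; pixel columns grow to the right and rows downward; lengths in mm; the calibration is good to about 2 mm. A picture is of the moment at which its call begins: read the wrist's pose just before it. camera_info takes no time and is no camera call; for the wrist camera it gives the pose at the moment of the call.
A pose or a line that the arm cannot do raises robot.IKError and nothing moves.
- robot.job_done(): hands the job in; it is judged then, once.
Trained networks look in the newest picture that a camera, given by its name, has taken for a name from the list of things; names that differ only in an ending like _2 or _b are one class to them, and where a whole thing is asked for, a point or a joint stands for the part that bears it (a point fixed in the world has none). Each returns a list of dicts, best first, with "confidence" (0 to 1); they miss things now and then, are a little off and sometimes report something else, mostly with a low value. They report only what shows in the picture. A call takes as long as a camera call. They do not tell look-alikes from the thing itself.
- viewer.silhouettes(name, camera): "mask" (384x512 bool, what is visible of it).
- viewer.pinpoint(name, camera): "at" ([x, y, z] in mm, in the coordinates of the camera as it stood for that picture, good to about 4 mm: a listed point, or the origin of a listed thing).
The state is a dict: "t": time; "joints": joint angles; "joint_velocities": joint speeds; "joint_torque": joint torques, N m; "tcp_pos": TCP position; "tcp_rot": TCP orientation; "contact_force": force on the tool from outside, world axes, zero at the start; "wrist_torque": the same for the moment, N m; "grip_width": opening from 0.0 (shut) to 1.0 (fully open); "grip_force": force on a finger pad.
Only numpy, scipy, OpenCV 4.12 (cv2) and the standard library are available. Lean on these libraries where they do the work, as an engineer would, in place of code of your own. Each camera call takes 0.05 s, during which the arm holds its last target. There are 200 camera calls.

TASK

First take the tested cap with the green grip bar out of the catch tray in front of the tester and put it into the orange tote. Then take the next cap, the one with the yellow grip bar, off the rubber mat, push its two lugs fully down through the slots of the tester's collar until the flange sits on the collar, twist it clockwise (seen from above) half-way to the lock, so that the white pointer of the sprung ring stands at the yellow mark, and finish holding it gripped there: do not let it go, never turn it on near the red lock mark, and leave the bottle, carton and wrench alone.

Things in the scene. Friction and masses are not known exactly. Their poses are not given: they have to be found in the camera images.
- next_cap_mid (a point): Cap with yellow grip bar, 80 to 165 g, standing on the black mat (150 mm square, 6 mm thick) left or right of the tester, at any yaw. This point: on its axis, half-way up its 50 mm. Own x axis: along bar and lugs (a half turn is no matter); z up. From its underside: steel plug 34 mm across to 14 mm; black flange 60 mm across to 20 mm; bar 50 mm long, 16 thick, to 50 mm.
- next_cap_foot (a point): Centre of the yellow cap's underside, on its axis; same axes. Two opposite brass lugs stick out of the plug here along +x and -x: 10 mm wide, 6 mm high (from the underside up), tips 24.5 mm from the axis. They are the bayonet.
- tested_cap_mid (a point): Cap with green grip bar, standing upright in the catch tray at any yaw; same shape, size and axes as the yellow one. This point: on its axis, half-way up (25 mm above its underside).
- collar_top (a point): Centre of the mouth of the tester's fixed aluminium collar, level with its top face, 75 mm above the table; z up. Collar 72 mm across, bore 38 mm, ledge 6 mm thick. x axis: along the two lug slots (14 mm wide, out to 26.5 mm from the axis), pointing away from the tray. A cap with its lugs along x, either way round, drops in 14 mm: flange on collar, its mid point 11 mm above this.
- half_mark (a point): Yellow half-turn mark on the dark plate round the collar, 54 mm from the axis along the collar's +x. The blue start mark lies 0.6 rad counter-clockwise of it, the red lock mark 0.6 rad clockwise (seen from above). The white pointer above the plate shows the ring's turn. Plate 124 mm across, 59 mm above the table.
- gauge_top (a point): Top of the pressure gauge (46 mm across, top 79 mm above the table) on the tester's blue base (165 x 235 mm, 40 mm high). Keep clear of it.
- tray_floor (a point): Centre of the inner floor of the steel catch tray fixed to the front of the tester (inside 117 x 162 mm, walls 4 mm thick, 22 mm high). Floor 4 mm above the table; same axes as the collar.
- ring (a joint): Turn of the ring with the white pointer under the collar, rad: 0 at the start mark, growing clockwise seen from above; half-way 0.6, lock 1.2, stop 1.25. A seated cap's lugs stand in its pockets (1.5 mm play each side) and drive it. A spring (0.2 N m per rad) turns it back if let go; it lags the hand by about 0.05 to 0.15 rad.
- tote_in (a point): Centre of the inner floor (5 mm above the table) of the fixed orange open tote: outside 210 mm along its x, 170 mm along its y, walls 5 mm thick, 60 mm high. On the other side of the tester from the mat.
- bottle: Blue bottle, 60 mm across, 150 mm tall, origin at the centre of its underside. Bystander.
- carton: Cardboard carton 70 x 100 x 50 mm, origin at the centre of its underside. Bystander.
- wrench: Steel wrench 160 mm long lying on the bench at the far left, origin at its underside. Bystander.
Not all that is in view belongs to the job. What is shaped like the part that bears tested_cap_mid but pink or turquoise is not meant.

How it is judged:
By the outcome, as a careful person would: the job done as asked, in the order asked, and still so for the second after the job is handed in, while the arm keeps its last pose, push and grip.
It also fails if it takes over 58 s, if anything falls off the work surface, if the arm or the gripper's body presses on something with over 40 N, if the wrist force passes 120 N, or if a joint passes its speed limit or range.

## Working session

There is one attempt and no reset: what is moved stays moved. The work goes in short steps, each a Python script; the robot and the scene stay as the last script left them, time stands still between calls to the robot, and variables do not carry over. Pictures are saved under pics/ and viewed, at most 10 in all, crops included, and the job is handed in when it is done.

```bash
ls; mkdir -p pics; cat > h.py <<'E'
import numpy as np, cv2
from cell import robot, grip, kin, viewer
from scipy.spatial.transform import Rotation as Ro
def world(at,info): 
    R=np.array(info["R"]);t=np.array(info["t"]);return R.T@(np.array(at)-t)
def snap(c,fn=None):
    info=viewer.camera_info(c); im=viewer.read_camera(c)
    if fn: cv2.imwrite("pics/"+fn,im[:,:,::-1])
    return im,info
def project(X,info):
    c=np.array(info["R"])@np.array(X,float)+np.array(info["t"]);s=c[:2]/c[2];s=s*(1+info["k1"]*(s@s))
    return (np.array(info["camera_matrix"])@[s[0],s[1],1])[:2]
def onplane(px,info,z):
    K=np.array(info["camera_matrix"]);d=np.linalg.solve(K,[px[0],px[1],1])[:2];s=d.copy()
    for _ in range(20): s=d/(1+info["k1"]*(s@s))
    R=np.array(info["R"]);t=np.array(info["t"]);o=-R.T@t;v=R.T@[s[0],s[1],1]
    return o+v*(z-o[2])/v[2]
def down(yaw): # tool z down, tool y axis at world angle yaw
    y=np.array([np.cos(yaw),np.sin(yaw),0]);z=np.array([0,0,-1.]);x=np.cross(y,z)
    return Ro.from_matrix(np.c_[x,y,z]).as_rotvec()
E
python3 - <<'E'
from h import *
print(robot.observe())
for c in ("side","top","wrist"):
    im,info=snap(c,c+"0.png")
    print(c,{k:np.round(v,3).tolist() for k,v in info.items()} )
    for n in ("next_cap_mid","tested_cap_mid","collar_top","half_mark","gauge_top","tray_floor","tote_in","bottle","carton"):
        print(n,[(round(d["confidence"],2),np.round(world(d["at"],info)).tolist()) for d in viewer.pinpoint(n,c)])
ims=[cv2.imread("pics/%s0.png"%c) for c in ("top","side")]
cv2.imwrite("pics/ts.png",cv2.resize(np.hstack(ims),(800,300)))
E
```

```text
pics
{'t': 0.0, 'joints': array([-1.24702868,  0.46831693, -0.01159347,  1.60359532,  0.00597024,
        1.07137816, -0.05633066]), 'joint_velocities': array([-1.17097795e-03, -3.32449657e-04, -1.83911449e-04, -6.46134777e-05,
       -4.53853636e-04,  2.41852174e-03,  7.60102245e-04]), 'joint_torque': array([-1.05343563e-03, -5.20568061e+01, -1.29540899e-02, -2.43754846e+01,
       -5.67229581e-02,  1.72796584e-02,  1.57164709e-04]), 'tcp_pos': array([232.95157258, 606.22392447, 213.6911302 ]), 'tcp_rot': array([-5.73036838e-01, -3.08867641e+00,  2.59192342e-03]), 'contact_force': array([ 0.33864839, -0.20471594,  0.16903753]), 'wrist_torque': array([-0.01073175, -0.00163727, -0.0329261 ]), 'grip_force': 0.0, 'grip_width': 0.9991702819519782}
side {'camera_matrix': [[492.016, 0.0, 252.941], [0.0, 492.016, 196.634], [0.0, 0.0, 1.0]], 'k1': 0.054, 'R': [[0.708, -0.706, 0.019], [-0.476, -0.498, -0.725], [0.521, 0.504, -0.689]], 't': [-333.644, 363.822, 1140.525]}
next_cap_mid [(0.72, [467.0, -315.0, 29.0])]
tested_cap_mid [(0.88, [479.0, 36.0, 28.0]), (0.84, [332.0, 156.0, 23.0]), (0.5
[... 667 characters left out ...]
0])]
collar_top [(0.71, [634.0, -7.0, 75.0])]
half_mark [(0.57, [685.0, -14.0, 66.0]), (0.56, [462.0, 313.0, 3.0])]
gauge_top [(0.73, [693.0, 83.0, 80.0])]
tray_floor [(0.79, [477.0, 16.0, 4.0])]
tote_in [(0.97, [465.0, 310.0, 3.0])]
bottle [(0.64, [464.0, 311.0, 5.0]), (0.61, [708.0, 360.0, -4.0])]
carton [(0.74, [727.0, -333.0, 1.0])]
wrist {'camera_matrix': [[311.008, 0.0, 257.757], [0.0, 311.008, 192.27], [0.0, 0.0, 1.0]], 'k1': -0.086, 'R': [[0.357, 0.934, 0.0], [0.9, -0.345, 0.266], [0.248, -0.095, -0.964]], 't': [-649.675, -31.765, 390.551]}
next_cap_mid []
tested_cap_mid []
collar_top []
half_mark []
gauge_top []
tray_floor []
tote_in [(0.91, [467.0, 310.0, 8.0])]
bottle []
carton []
```

View pics/top0.png

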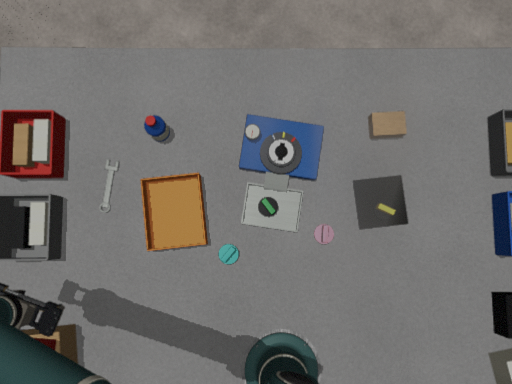

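```bash
cat >> h.py <<'E'
def barmask(im,col):
    h=cv2.cvtColor(im,cv2.COLOR_RGB2HSV); lo,hi=dict(green=((50,110,40),(80,255,255)),yellow=((22,100,60),(34,255,255)))[col]
    m=cv2.inRange(h,lo,hi); n,l,s,c=cv2.connectedComponentsWithStats(m)
    return l,s,c
def bar(im,info,col,z,near):
    l,s,c=barmask(im,col); best=None
    for i in range(1,len(s)):
        if s[i,4]<60: continue
        w=onplane(c[i],info,z); d=np.linalg.norm(w[:2]-near)
        if d<60 and (best is None or s[i,4]>best[0]): best=(s[i,4],i)
    i=best[1]; p=np.argwhere(l==i)[:,::-1]; P=np.array([onplane(q,info,z)[:2] for q in p[::max(1,len(p)//600)]])
    m=P.mean(0); u=np.linalg.svd(P-m,full_matrices=False)[2][0]; e=(P-m)@u
    return m,np.arctan2(u[1],u[0]),e.max()-e.min(),best[0]
def best(pos,yaw):
    o=[]
    for k in (-1,0,1,2):
        q=kin.ik(pos,down(yaw+k*np.pi))
        if q is not None: o.append((abs(q[6]),k,q))
    o.sort(key=lambda a:a[0]); return yaw+o[0][1]*np.pi,o[0][2]
E
python3 - <<'E'
from h import *
i=viewer.camera_info("wrist");o=robot.observe();C=-np.array(i["R"]).T@i["t"]
T=Ro.from_rotvec(o["tcp_rot"]); print("cam in tool",T.inv().apply(C-o["tcp_pos"]),"z",T.inv().apply(np.array(i["R"])[2]))
for c in("top","side"):
    im,inf=snap(c)
    for col,near in(("green",(480,34)),("yellow",(467,-312))):
        try: print(c,col,bar(im,inf,col,40,np.array(near)))
        except Exception as e: print(c,col,e)
im,inf=snap("top")
m,y,_,_=bar(im,inf,"green",40,np.array((480,34)))
yaw,q=best([480,34,200],y+np.pi/2); print(yaw,np.round(q,2))
robot.movep([480,34,200],down(yaw)); 
i=viewer.camera_info("wrist"); im,_=snap("wrist","w1.png")
print(bar(im,i,"green",39,np.array((480,34))),robot.observe()["t"],robot.observe()["tcp_pos"])
for n in("tested_cap_mid","collar_top","half_mark","tray_floor"): print(n,[(round(d["confidence"],2),np.round(world(d["at"],i),1).tolist()) for d in viewer.pinpoint(n,"wrist")])
E
```

```text
cam in tool [  73.99477666   -0.53854215 -170.54223904] z [-2.65715715e-01  5.68073161e-04  9.64051262e-01]
top green (array([476.56789282,  33.00704023]), np.float64(-2.506849559071998), np.float64(50.631413113332854), np.int32(104))
top yellow (array([ 467.02504098, -316.48687192]), np.float64(1.1426811427743724), np.float64(52.7106781665109), np.int32(104))
side green (array([473.95637807,  33.55718297]), np.float64(-2.4683341146221087), np.float64(65.82229834922279), np.int32(108))
side yellow (array([ 468.61350749, -309.95669135]), np.float64(-2.1663276961971842), np.float64(69.79243442732388), np.int32(251))
-0.9310614160129331 [-0.73  0.22  0.68  2.05 -0.17  0.92 -0.89]
(array([476.60114017,  33.89976313]), np.float64(-2.497819023324161), np.float64(54.00253728206217), np.int32(775)) 3.9333 [480.14394881  35.02629194 199.92948337]
tested_cap_mid [(0.89, [340.3, 153.5, 26.9]), (0.8, [474.0, 33.4, 29.7]), (0.59, [396.5, -132.2, 27.1])]
collar_top [(0.93, [633.1, -2.4, 73.2])]
half_mark [(0.96, [690.4, -14.2, 58.8])]
tray_floor []
```

View pics/w1.png

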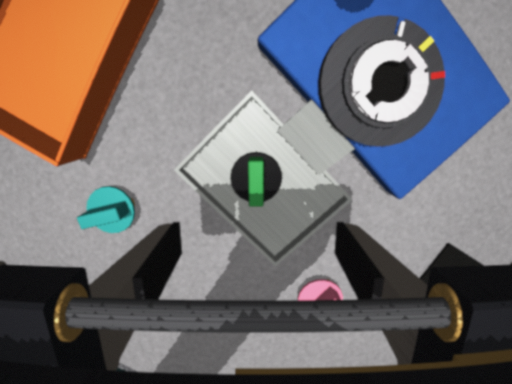

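```bash
python3 - <<'E'
from h import *
grip(0.5,30)
r=down(-2.498+np.pi/2)
robot.servo_line([476,33.7,70],feed=200,rotation=r)
i=viewer.camera_info("wrist"); im,_=snap("wrist","w2.png")
try:print(bar(im,i,"green",50,np.array((476,34))))
except Exception as e:print(e)
robot.servo_line([476,33.7,30],feed=80)
print(robot.observe()["contact_force"])
grip(0.0,30); o=robot.observe(); print(o["grip_width"],o["grip_force"],o["tcp_pos"],o["t"])
robot.servo_line([476,33.7,150],feed=200)
o=robot.observe(); print(o["grip_width"],o["grip_force"],o["contact_force"])
yaw,q=best([463,312,150],-2.498+np.pi/2)
robot.movep([463,312,150],down(yaw))
robot.servo_line([463,312,34],feed=150); print(robot.observe()["contact_force"])
grip(0.5); robot.servo_line([463,312,160],feed=250)
# look at yellow cap
im,inf=snap("top","t2.png"); print(bar(im,inf,"green",40,np.array((463,312))))
yaw,q=best([467,-314,170],1.05+np.pi/2); print(yaw,np.round(q,2))
robot.movep([467,-314,170],down(yaw))
i=viewer.camera_info("wrist"); im,_=snap("wrist","w3.png"); print(bar(im,i,"yellow",41,np.array((467,-314))))
o=robot.observe();print(o["t"],o["tcp_pos"]); print(viewer.pinpoint("next_cap_mid","wrist") and world(viewer.pinpoint("next_cap_mid","wrist")[0]["at"],i))
cv2.imwrite("pics/c.png",cv2.resize(np.hstack([cv2.imread("pics/t2.png"),cv2.imread("pics/w3.png")]),(800,300)))
E
```

```text
(array([479.33424552,  36.16182418]), np.float64(-2.4928556958066816), np.float64(55.11503576174627), np.int32(2004))
[ 0.02745396  0.03721977 -0.08452955]
0.17379561751272748 29.99111831188202 [476.03497617  33.87831555  30.13186081] 7.0
0.1680313539712223 29.988287687301636 [-0.49888511 -0.49942786 -1.9011466 ]
[ 0.53295598 -0.75205653 -2.44736516]
(array([455.66227988, 304.80237811]), np.float64(-2.414508868293271), np.float64(29.08581354486313), np.int32(61))
5.7623889803846895 [-0.18  0.5   0.94  1.91 -0.49  0.98  0.46]
(array([ 464.9944059 , -312.77576831]), np.float64(-2.0144075974544444), np.float64(57.42814799068056), np.int32(1017))
13.3417 [ 467.62582749 -313.0772212   169.82576753]
[ 465.17305044 -308.89212336   31.58567203]
```

View pics/c.png

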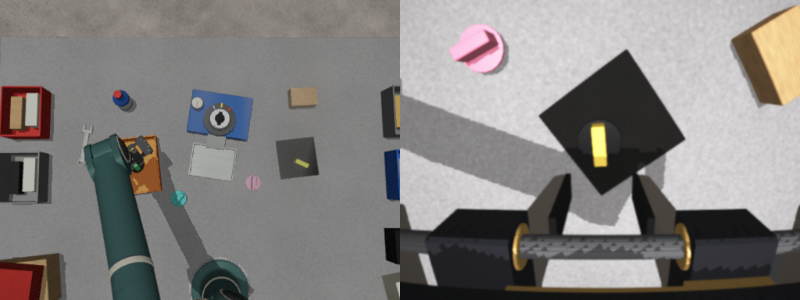

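```bash
cat >> h.py <<'E'
def topface(im,info,z,near):
    l,s,c=barmask(im,"yellow"); i=min((i for i in range(1,len(s)) if s[i,4]>200),key=lambda i:np.linalg.norm(onplane(c[i],info,z)[:2]-near))
    V=im.max(2); v=V[l==i]; t,_=cv2.threshold(v.reshape(-1,1),0,255,cv2.THRESH_OTSU)
    p=np.argwhere((l==i)&(V>t))[:,::-1]; P=np.array([onplane(q,info,z)[:2] for q in p],np.float32)
    rc=cv2.minAreaRect(P); u=np.linalg.svd(P-P.mean(0),full_matrices=False)[2][0]
    return P.mean(0),rc,np.arctan2(u[1],u[0]),t,np.percentile(v,[5,50,95])
E
python3 - <<'E'
from h import *
i=viewer.camera_info("wrist"); im,_=snap("wrist")
print(topface(im,i,56,np.array((467,-314))))
cv2.imwrite("pics/w3c.png",cv2.resize(im[130:230,330:430,::-1],(500,500),interpolation=0))
E
```

```text
(array([ 466.8372, -310.0989], dtype=float32), ((466.4140625, -310.8947448730469), (49.1658821105957, 16.073970794677734), 64.37686157226562), np.float32(-2.0146925), 202.0, array([144., 253., 254.]))
```

View pics/w3c.png

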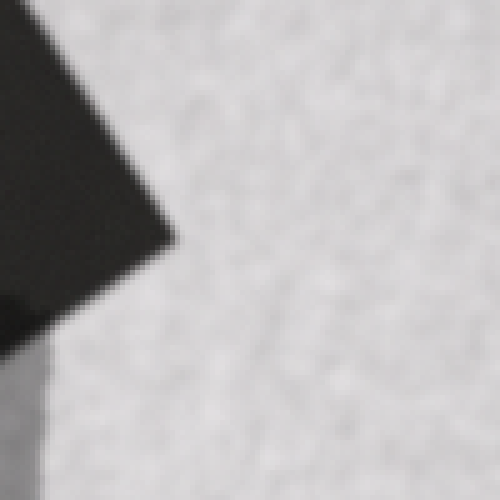

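```bash
python3 - <<'E'
from h import *
P=[466.6,-310.5]; ya=1.127+np.pi/2
yaw,q=best(P+[100],ya)
robot.servo_line(P+[70],feed=200,rotation=down(yaw)); robot.servo_line(P+[29.5],feed=80)
grip(0.0,45); o=robot.observe(); print(o["grip_width"],o["grip_force"],o["tcp_pos"],o["contact_force"],o["t"])
robot.servo_line(P+[170],feed=200); o=robot.observe(); print(o["contact_force"],o["grip_width"])
i=viewer.camera_info("wrist"); im,_=snap("wrist")
try: 
  m,rc,a,t,_=topface(im,i,o["tcp_pos"][2]+27,o["tcp_pos"][:2]); print(m,rc,a,o["tcp_pos"])
except Exception as e: print(e)
for y in (1.39,1.39-np.pi):
  for d in (0,-.75):
    q=kin.ik([633,-2,90],down(y+d)); print(y,d,None if q is None else np.round(q,2))
E
```

```text
0.172020615762416 44.99753773212433 [ 466.6432429  -310.42576491   29.68783197] [-0.4062806   0.7093272   2.23367738] 15.3583
[-0.16381279 -0.23057213 -0.37888126] 0.16979120420885202
[ 467.28384 -309.05466] ((466.7018737792969, -310.1925354003906), (48.67715835571289, 15.404304504394531), 64.6978530883789) -2.014163 [ 466.10003368 -309.71607068  168.9878318 ]
1.39 0 [-0.33  0.6   0.39  1.76 -0.29  0.84  1.58]
1.39 -0.75 [-0.45  0.63  0.56  1.77 -0.43  0.86  0.94]
-1.7515926535897932 0 [-0.77  0.86  1.09  1.79 -0.88  1.07 -1.1 ]
-1.7515926535897932 -0.75 [-0.83  0.98  1.25  1.79 -1.02  1.18 -1.75]
```

```bash
python3 - <<'E'
from h import *
y=1.39; th=y-np.pi/2; c=np.array([632,-3.])+60*np.array([np.cos(th),np.sin(th)])
robot.movep([*c,200],down(y)); o=robot.observe(); print(o["tcp_pos"],o["t"])
i=viewer.camera_info("wrist"); im,_=snap("wrist","w4.png")
for n in("collar_top","half_mark","gauge_top","tray_floor"): print(n,[(round(d["confidence"],2),np.round(world(d["at"],i),1).tolist()) for d in viewer.pinpoint(n,"wrist")])
print(project([632,-3,75],i))
# rectified top view of z=75 plane, 5 px/mm, 140mm square centred on 632,-3; up=+x, left=+y
g=np.arange(-60,60,.25); mx=np.zeros((480,480),np.float32); my=mx.copy()
for a,dx in enumerate(-g):
    for b,dy in enumerate(-g): mx[a,b],my[a,b]=project([632+dx,-3+dy,75],i)
r=cv2.remap(im,mx,my,cv2.INTER_LINEAR); np.save("rect.npy",r); cv2.imwrite("pics/r4.png",r[:,:,::-1])
E
```

```text
[690.43410957 -15.79142999 199.4760913 ] 17.65
collar_top [(0.72, [634.2, -3.9, 74.0])]
half_mark [(0.68, [687.0, -13.6, 57.0])]
gauge_top [(0.93, [695.2, 78.9, 74.1])]
tray_floor []
[260.59910929 123.05211108]
```

View pics/r4.png

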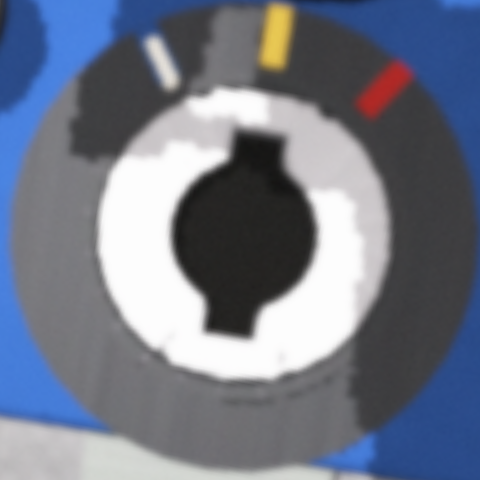

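View pics/w4.png

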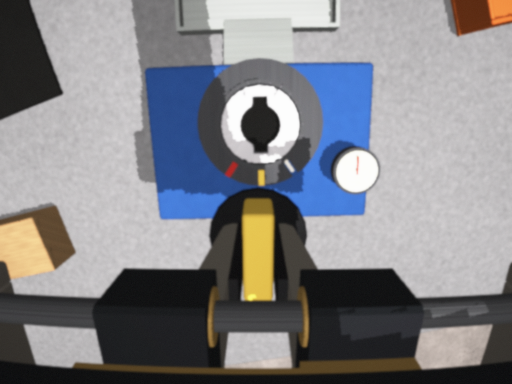

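```bash
python3 - <<'E'
from h import *
r=np.load("rect.npy"); g=r.max(2)
m=(g<80).astype(np.uint8); n,l,s,c=cv2.connectedComponentsWithStats(m); k=l[238,244]
p=np.argwhere(l==k); W=np.c_[632+60-p[:,0]*.25,-3+60-p[:,1]*.25]
mm=W.mean(0); u=np.linalg.svd(W-mm,full_matrices=False)[2][0]
rc=cv2.minAreaRect(W.astype(np.float32)); print(s[k],mm,np.arctan2(u[1],u[0]),rc)
# bore circle
d=W-mm; print((np.abs(d@u)).max(), 2*np.abs(d@[-u[1],u[0]]).max())
# outer collar circle: bright region hull
b=((g>140)&((r.max(2)-r.min(2))<40)).astype(np.uint8); n,l,s,c=cv2.connectedComponentsWithStats(b)
k=max(range(1,n),key=lambda k:s[k,4]); p=np.argwhere(l==k); p=p[np.hypot(p[:,0]-235,p[:,1]-244)<160]
(cx,cy),R=cv2.minEnclosingCircle(p[:,::-1].astype(np.float32)); print("collar",632+60-cy*.25,-3+60-cx*.25,R*.25)
E
```

```text
[  174   133   140   202 18500] [633.76931081  -3.9587973 ] 2.9697318462780142 ((633.651611328125, -3.8158817291259766), (47.538856506347656, 35.05205154418945), 21.960561752319336)
25.18735523513757 35.10107037553462
collar 633.7835884094238 -3.7635269165039062 37.625885009765625
```

```bash
python3 - <<'E'
from h import *
C=np.array([633.7,-3.9]); y=-0.172+np.pi/2; r=down(y)
robot.servo_line([*C,125],feed=150,rotation=r); robot.hold(.3); cmd=C.copy()
def yawof(o): v=Ro.from_rotvec(o["tcp_rot"]).as_matrix()[:,1]; return np.arctan2(v[1],v[0])
for k in range(2):
    o=robot.observe(); e=C-o["tcp_pos"][:2]; print(e,yawof(o)-y,o["tcp_pos"][2],o["contact_force"]); cmd=cmd+e
    robot.servo_line([*cmd,104],feed=60); robot.hold(.2)
o=robot.observe(); print(C-o["tcp_pos"][:2],o["tcp_pos"][2],o["contact_force"])
for z in np.arange(101,82,-2):
    robot.servo_line([*cmd,z],feed=25); o=robot.observe(); f=o["contact_force"]
    print(z,np.round(o["tcp_pos"]-[*C,0],2),np.round(f,1),np.round(o["wrist_torque"],2))
    if abs(f[2])>25: break
print(o["t"],o["grip_width"]); np.save("cmd.npy",cmd)
E
```

```text
[-0.54650551  0.12235918] -7.964504358315416e-05 125.47047204741956 [ 0.48089161  0.52617885 -0.90565961]
[ 0.2885745  -0.08867299] -4.845932665165087e-05 104.30461981937708 [-0.14385696  0.08241133 -0.83944195]
[ 0.26048763 -0.04124417] 104.03641925744125 [-0.78760955  0.19537612 -0.74262528]
101 [-4.9000e-01  2.0000e-02  1.0067e+02] [-0.5  0.3 -1.4] [ 0.06  0.03 -0.02]
99 [-3.800e-01  5.000e-02  9.882e+01] [ 0.3 -0.8 -0.9] [ 0.02  0.   -0.04]
97 [-3.700e-01  5.000e-02  9.683e+01] [-0.1 -0.4 -1.1] [-0.01  0.05  0.07]
95 [-3.700e-01  5.000e-02  9.483e+01] [ 0.9 -0.3 -0.4] [ 0.02 -0.01  0.04]
93 [-3.600e-01  3.000e-02  9.282e+01] [ 0.9  0.7 -1.3] [0.   0.05 0.  ]
91 [-0.38  0.   90.82] [-0.3 -0.3 -1.2] [ 0.04 -0.01  0.03]
89 [-3.800e-01  4.000e-02  8.881e+01] [-0.9 -0.3 -0.1] [ 0.05 -0.05  0.04]
87 [-3.500e-01  2.000e-02  8.685e+01] [-0.4  0.7 -1.3] [0.03 0.05 0.  ]
85 [-3.000e-01  4.000e-02  8.489e+01] [ 0.2  0.4 -1.9] [0.01 0.03 0.01]
83 [-1.400e-01  3.000e-02  8.464e+01] [-4.5 -1.2  9.5] [0.1  0.94 0.06]
22.65 0.1712337122276594
```

```bash
cat >> h.py <<'E'
def yawof(o): v=Ro.from_rotvec(o["tcp_rot"]).as_matrix()[:,1]; return np.arctan2(v[1],v[0])
y0=-0.172+np.pi/2
def twist(a,b,step=0.04,z=83.5):
    cmd=np.load("cmd.npy")
    for d in np.linspace(a,b,max(2,int(np.ceil(abs(b-a)/step))+1))[1:]:
        robot.servo_line([*cmd,z],feed=20,rotation=down(y0-d)); o=robot.observe()
        print(round(d,3),round(y0-yawof(o),3),np.round(o["tcp_pos"],1),np.round(o["contact_force"],1),np.round(o["wrist_torque"][2],3),round(o["t"],2),np.abs(o["joint_velocities"]).max().round(2))
        if np.abs(o["contact_force"]).max()>30: print("STOP"); break
E
python3 - <<'E'
from h import *
twist(0,0.6); robot.hold(.2)
ims=[]
for c in ("side","top","wrist"):
    im,i=snap(c,c+"5.png"); 
    u,v=project([660,-8,65],i).astype(int)
    w=55 if c!="wrist" else 120
    u=min(max(u,w),512-w);v=min(max(v,w),384-w)
    ims.append(cv2.resize(im[v-w:v+w,u-w:u+w],(266,266),interpolation=2))
    print(c,[(round(d["confidence"],2),np.round(world(d["at"],i),1).tolist()) for d in viewer.pinpoint("half_mark",c)])
cv2.imwrite("pics/m5.png",np.hstack(ims)[:,:,::-1])
E
```

```text
0.04 0.04 [633.7  -3.8  84.7] [-2.6  1.   6.5] -0.092 22.9 0.0
0.08 0.08 [633.9  -3.6  84.6] [-1.5  0.6  5.5] -0.022 23.15 0.0
0.12 0.12 [634.1  -3.5  84.7] [-1.   0.7  7.1] -0.038 23.4 0.0
0.16 0.16 [634.1  -3.4  84.7] [-1.1  0.9  6.5] -0.078 23.65 0.0
0.2 0.2 [634.2  -3.5  84.7] [-1.6  1.1  6.4] -0.108 23.9 0.0
0.24 0.24 [634.1  -3.5  84.6] [-2.2  0.2  5.8] -0.078 24.15 0.0
0.28 0.28 [634.1  -3.5  84.6] [-0.8  0.2  5.6] -0.082 24.4 0.0
0.32 0.32 [634.1  -3.5  84.7] [-1.   0.7  6.3] -0.005 24.65 0.0
0.36 0.36 [634.1  -3.6  84.6] [-1.2  0.5  5.1] -0.036 24.9 0.0
0.4 0.4 [634.1  -3.7  84.6] [-1.6  0.3  6.5] -0.017 25.15 0.0
0.44 0.44 [634.1  -3.7  84.7] [-1.6  0.8  6.7] 0.044 25.4 0.0
0.48 0.48 [634.   -3.6  84.6] [-2.2 -0.6  6.4] 0.006 25.65 0.0
0.52 0.52 [634.   -3.7  84.7] [-1.6  0.3  7.1] 0.027 25.9 0.0
0.56 0.56 [634.   -3.7  84.7] [-2.   0.9  7.6] 0.07 26.15 0.0
0.6 0.6 [634.   -3.8  84.7] [-2.5 -0.1  7.1] 0.078 26.4 0.0
side [(0.95, [690.8, -13.4, 62.6])]
top []
wrist []
```

View pics/m5.png

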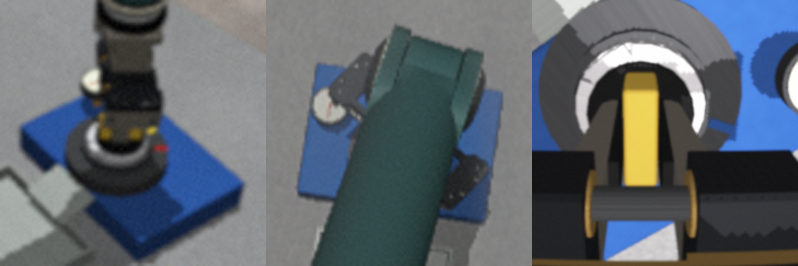

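```bash
python3 - <<'E'
from h import *
twist(0.6,0.68); robot.hold(.2)
im,i=snap("side"); C=[633.7,-3.9]
pt=lambda th,r,z:project([C[0]+r*np.cos(-.172+.6-th),C[1]+r*np.sin(-.172+.6-th),z],i)
u,v=pt(.6,45,62).astype(int); w,h=40,30; s=10
cr=cv2.resize(im[v-h:v+h,u-w:u+w],None,fx=s,fy=s,interpolation=2)[:,:,::-1].copy()
for th in (.4,.5,.6,.7,1.2):
    for r,z in ((54,59),(48,64),(42,64)):
        q=((pt(th,r,z)-[u-w,v-h]+.5)*s).astype(int); cv2.circle(cr,q.tolist(),2,(255,0,255),-1)
    print(th,q)
cv2.imwrite("pics/s6.png",cr)
E
```

```text
0.627 0.626 [633.9  -3.8  84.7] [-3.  -0.6  6.8] 0.129 27.15 0.0
0.653 0.653 [633.9  -3.8  84.6] [-1.7  1.1  7.6] 0.1 27.4 0.0
0.68 0.679 [633.9  -3.8  84.7] [-2.5  0.6  6.6] 0.137 27.65 0.0
0.4 [378 290]
0.5 [389 298]
0.6 [398 306]
0.7 [407 314]
1.2 [431 362]
```

View pics/s6.png

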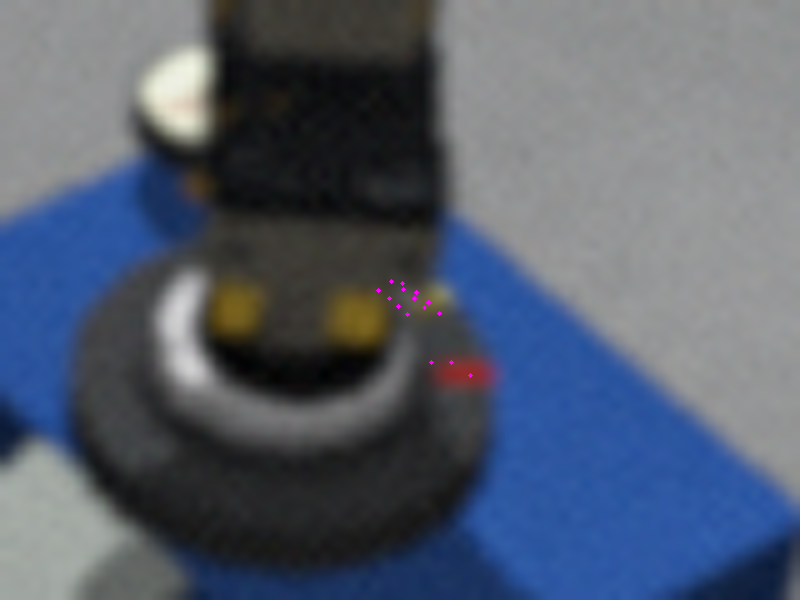

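```bash
python3 - <<'E'
from h import *
i=viewer.camera_info("side"); fr=[cv2.imread("pics/side0.png"),cv2.imread("pics/side5.png")]
acc=np.mean([viewer.read_camera("side").astype(float) for _ in range(6)],0).astype(np.uint8)
cv2.imwrite("pics/side6.png",acc[:,:,::-1]); fr.append(acc[:,:,::-1])
out=[]
c=project([680,-10,60],i).astype(int)
top=np.hstack([cv2.resize(f[c[1]-13:c[1]+13,c[0]-16:c[0]+16],(260,211),interpolation=0) for f in fr])
A=np.linspace(-.3,1.5,780); Rr=np.linspace(60,38,110)
mx=np.zeros((110,780),np.float32); my=mx.copy()
for a,r in enumerate(Rr):
    for b,t in enumerate(A):
        mx[a,b],my[a,b]=project([633.7+r*np.cos(.428-t),-3.9+r*np.sin(.428-t),61],i)
for f in fr:
    s=cv2.remap(f,mx,my,cv2.INTER_CUBIC)
    for t in (0,.5,.6,.7,1.2): s[:8,int((t+.3)/1.8*780)]=(255,0,255)
    out.append(s)
cv2.imwrite("pics/p6.png",np.vstack([top]+out))
E
```

```text
(no output)
```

View pics/p6.png

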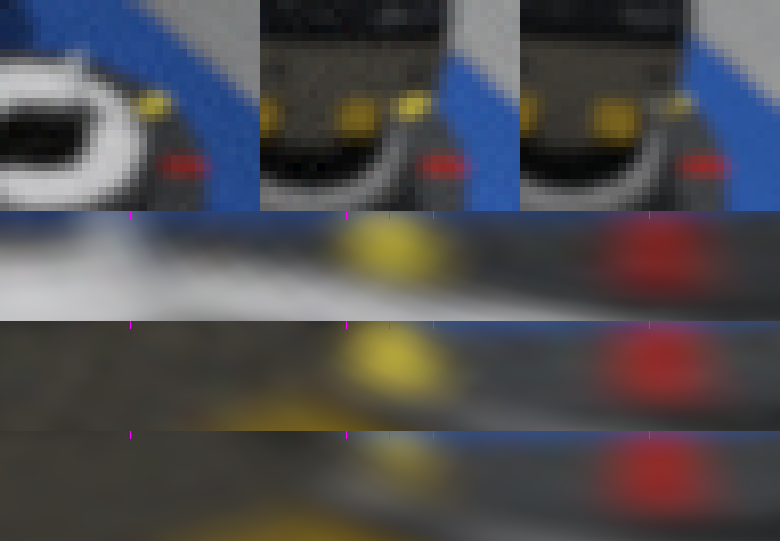

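```bash
python3 - <<'E'
from h import *
i=viewer.camera_info("side")
f0,f5,f6=[cv2.imread("pics/side%d.png"%k).astype(int) for k in (0,5,6)]
pt=lambda th,r,z:project([633.7+r*np.cos(.428-th),-3.9+r*np.sin(.428-th),z],i)
for th in (0,.5,.55,.6,.65,.7):
    print(th,[np.round(pt(th,r,z),1).tolist() for z in (62,67) for r in (42,49,56)])
u,v=np.round(pt(.6,54,59)).astype(int); print("mark",u,v, "cols",u-7,u+6)
for n,f in(("f0",f0),("f5",f5),("f6",f6)):
    print(n)
    for y in range(v-5,v+5): print(y,' '.join("%3d/%3d/%3d"%tuple(f[y,x,::-1]) for x in range(u-7,u+6)))
u,v=np.round(pt(0,52,67)).astype(int); print("start f0",u-6,u+5)
for y in range(v-5,v+6): print(y,' '.join("%3d/%3d/%3d"%tuple(f0[y,x,::-1]) for x in range(u-6,u+6)))
E
```

```text
0 [[298.3, 194.0], [299.0, 192.5], [299.6, 191.0], [298.4, 192.7], [299.1, 191.2], [299.8, 189.7]]
0.5 [[304.3, 196.8], [306.0, 195.8], [307.7, 194.7], [304.5, 195.6], [306.2, 194.5], [307.9, 193.5]]
0.55 [[304.8, 197.2], [306.6, 196.2], [308.4, 195.2], [305.0, 196.0], [306.8, 195.0], [308.5, 194.0]]
0.6 [[305.3, 197.6], [307.1, 196.7], [309.0, 195.8], [305.5, 196.4], [307.3, 195.5], [309.2, 194.5]]
0.65 [[305.7, 198.0], [307.7, 197.2], [309.6, 196.3], [305.9, 196.8], [307.8, 195.9], [309.7, 195.1]]
0.7 [[306.2, 198.5], [308.1, 197.7], [310.1, 196.9], [306.3, 197.2], [308.3, 196.4], [310.3, 195.7]]
mark 308 197 cols 301 314
f0
192  65/ 71/ 80  51/ 59/ 77  49/ 62/ 93  45/ 65/108  41/ 68/122  39/ 69/133  43/ 76/140  35/ 68/138  39/ 75/141  33/ 69/135  34/ 70/135  34/ 72/137  36/ 71/138
193 107/107/109  82/ 81/ 83  64/ 65/ 71  53/ 60/ 78  48/ 62/ 92  43/ 62/104  41/ 68/122  38/ 67/130  40/ 74/136  32/ 69/134  36/ 72/138  38/ 71/139  37/ 74/138
194 155/155/156 132/132/131 104/105/106  68/ 71/ 74  56/ 61/ 68  50/ 57/ 75  54/ 65/ 92  58/ 74/107  61/ 81/125  47/ 76/131  38/ 73/136  33/ 71/1
[... 5285 characters left out ...]
 155/156/156 156/157/157 158/159/161 139/144/148  98/102/112  65/ 71/ 80  51/ 59/ 77  49/ 62/ 93  45/ 65/108
193 191/191/192 191/190/193 193/193/194 185/186/188 182/183/184 173/171/173 153/154/158 125/127/132 107/107/109  82/ 81/ 83  64/ 65/ 71  53/ 60/ 78
194 197/195/198 196/197/198 199/199/201 196/196/197 190/189/192 183/183/184 166/168/169 159/160/162 155/155/156 132/132/131 104/105/106  68/ 71/ 74
195 183/184/184 182/181/184 182/182/182 180/181/183 182/182/184 172/173/174 160/160/161 163/164/164 173/174/174 169/170/170 149/149/150 114/114/115
196 130/128/130 131/133/132 131/131/133 136/136/135 138/139/140 130/129/131 120/119/121 126/126/128 155/155/156 176/175/178 173/172/173 154/153/155
```

```bash
python3 - <<'E'
from h import *
def av(n): 
    a=np.mean([viewer.read_camera("side").astype(float) for _ in range(6)],0); cv2.imwrite("pics/side%s.png"%n,a[:,:,::-1].astype(np.uint8)); return a.astype(int)
def show(f):
    for y in range(193,200): print(y,' '.join("%3d/%3d/%3d"%tuple(f[y,x]) for x in range(304,313)))
pa=.68
for a in (.72,.76):
    twist(pa,a); pa=a; robot.hold(.2); show(av(int(a*100)))
E
```

```text
0.72 0.719 [633.9  -3.8  84.7] [-2.8  0.3  6.1] 0.097 28.45 0.0
193  47/ 46/ 44  44/ 43/ 41  48/ 47/ 44  53/ 56/ 63  52/ 68/105  47/ 79/142  44/ 84/158  43/ 86/160  43/ 86/160
194  55/ 53/ 50  53/ 52/ 48  55/ 54/ 49  61/ 63/ 67  71/ 84/112  75/100/150  64/ 98/162  47/ 88/161  42/ 85/160
195  59/ 56/ 49  57/ 56/ 50  61/ 59/ 54  83/ 82/ 81 110/116/125 119/132/155  98/120/163  63/ 96/158  46/ 87/159
196  65/ 60/ 43  60/ 58/ 52  73/ 72/ 67  98/ 97/ 93 127/129/125 135/138/137 112/123/135  74/ 99/141  50/ 86/153
197  79/ 68/ 39  68/ 66/ 59  82/ 81/ 79  99/ 97/ 93 108/106/ 98 106/105/ 94  91/ 94/ 93  69/ 83/110  52/ 81/137
198  82/ 69/ 32  64/ 60/ 53  73/ 72/ 71  80/ 78/ 74  75/ 74/ 66  73/ 71/ 63  68/ 69/ 66  62/ 69/ 83  57/ 74/113
199  80/ 66/ 30  61/ 57/ 51  66/ 67/ 67  65/ 65/ 64  61/ 62/ 60  59/ 60/ 60  62/ 63/ 64  63/ 66/ 71  59/ 69/ 91
0.74 0.739 [633.9  -3.9  84.7] [-1.9 -0.6  7.1] 0.205 29.2 0.0
0.76 0.759 [633.9  -3.8  84.7] [-0.9 -0.7  6.4] 0.181 29.45 0.0
193  46/ 45/ 43  50/ 48/ 45  53/ 56/ 69  50/ 69/112  44/ 78/144  43/ 85/157  41/ 83/158  43/ 85/159  41/ 83/159
194  57/ 54/ 47  56/ 53/ 48  55/ 55/ 58  52/ 62/ 85  57/ 77/120  59/ 88/145  52/ 90/158  45/ 87/160  42/ 84/159
195  66/ 60/ 48  61/ 58/ 47  65/ 61/ 54  83/ 83/ 82 111/115/124 114/126/153  91/114/163  60/ 95/161  44/ 85/159
196  74/ 66/ 45  70/ 65/ 54  89/ 85/ 74 125/124/116 159/159/156 160/165/170 124/136/160  77/102/153  50/ 88/157
197  83/ 73/ 43  75/ 70/ 60  92/ 90/ 83 129/128/122 148/149/145 138/140/139 106/110/121  72/ 87/121  51/ 80/137
198  83/ 69/ 35  65/ 62/ 53  76/ 76/ 75  94/ 94/ 91  96/ 97/ 94  82/ 83/ 81  68/ 72/ 74  62/ 69/ 85  55/ 72/111
199  73/ 60/ 28  56/ 53/ 48  63/ 63/ 64  66/ 66/ 67  62/ 63/ 63  58/ 60/ 60  61/ 63/ 64  60/ 63/ 68  59/ 68/ 89
```

```bash
python3 - <<'E'
from h import *
from scipy.optimize import least_squares
i=viewer.camera_info("side")
C=np.array([633.7,-3.9])
def quad(th,r0,r1,w,z,off):
    a=.428-th;u=np.array([np.cos(a),np.sin(a)]);n=np.array([-u[1],u[0]])
    return np.array([project([*(C+u*r+n*s),z],i)+off for r,s in((r0,-w),(r1,-w),(r1,w),(r0,w))])
X0,Y0,S=280,180,20
def render(q,sig):
    m=np.zeros((30*S,50*S),np.float32); cv2.fillConvexPoly(m,np.round((q-[X0,Y0]+.5)*S).astype(np.int32),1.)
    m=cv2.GaussianBlur(m,(0,0),sig*S); return cv2.resize(m,(50,30),interpolation=cv2.INTER_AREA)
f={n:cv2.imread("pics/side%s.png"%n).astype(float) for n in("0","5","6","72","76")}
mn=lambda n:f[n].min(2)[Y0:Y0+30,X0:X0+50]
def fit(img,win,model,grid):
    y,x=np.mgrid[win[0]:win[1],win[2]:win[3]]; y-=Y0;x-=X0; t=img[y,x].ravel(); res=[]
    for g in grid:
        m=model(g)[y,x].ravel(); A=np.c_[m,np.ones_like(m)]; s,*_=np.linalg.lstsq(A,t,rcond=None); res.append((np.mean((A@s-t)**2)**.5,s[0],g))
    return sorted(res,key=lambda a:a[0])
# offset from yellow mark in f0,f5 (yellowness R-B)
g=[(dx,dy) for dx in np.arange(-1.5,1.6,.25) for dy in np.arange(-1.5,1.6,.25)]
for n in("0","5"):
    yel=np.clip(f[n][:,:,2]-f[n][:,:,0],0,None)[Y0:Y0+30,X0:X0+50]
    r=fit(yel,(192,201,305,314),lambda o:render(quad(.6,46,62,2.5,59.5,np.array(o)),.6),g); print("mark",n,r[0])
red=np.clip(f["5"][:,:,2]-f["5"][:,:,1],0,None)[Y0:Y0+30,X0:X0+50]
r=fit(red,(198,208,306,318),lambda o:render(quad(1.2,46,62,2.5,59.5,np.array(o)),.6),g); print("red",r[0]); off=np.array(r[0][2])
# wrist view of pointer tip: r vs z
yw=np.load("rect.npy")
print("off",off)
cam=np.array([690.43,-15.79])-74*np.array([np.cos(-.181),np.sin(-.181)]); 
for z in (61,62,64,66,68):
    k=(370-z)/(370-75); o=[]
    for c,rw in ((155,38),(172,85),(278,5),(275,68)):
        p=np.array([632+60-rw*.25,-3+60-c*.25]); p=cam+(p-cam)*k-C; o.append((round(np.hypot(*p),1),round(.428-np.arctan2(p[1],p[0]),3)))
    print(z,o)
for z in (61,62,63,64,66):
  for n in("6","72","76"):
    r=fit(mn(n),(193,200,309,314),lambda t:render(quad(t,42,56+.0,2.5,z,off),.6),np.arange(.4,.9,.01)); print(z,n,[np.round(v,2) for v in r[0]],end=' ')
  print()
  r=fit(mn("0"),(187,192,296,303),lambda t:render(quad(t[0],42,t[1],2.5,z,off),.6),[(a,b) for a in np.arange(-.15,.2,.025) for b in (53,54,55,56,57,58,59,60)]); print("  start",r[0])
E
```

```text
mark 0 (np.float64(10.293891700485755), np.float64(131.52720225369936), (np.float64(-0.5), np.float64(0.0)))
mark 5 (np.float64(10.138848883191686), np.float64(152.53723890553223), (np.float64(-0.25), np.float64(-0.25)))
red (np.float64(5.833707033479995), np.float64(158.38705459388598), (np.float64(-0.75), np.float64(-0.25)))
off [-0.75 -0.25]
61 [(np.float64(56.8), np.float64(0.009)), (np.float64(43.8), np.float64(-0.013)), (np.float64(61.2), np.float64(0.577)), (np.float64(44.8), np.float64(0.614))]
62 [(np.float64(56.6), np.float64(0.008)), (np.float64(43.6), np.float64(-0.014)), (np.float64(60.9), np.float64(0.577)), (np.float64(44.6), np.float64(0.614))]
64 [(np.float64(56.1), np.float64(0.007)), (np.float64(43.2), np.float64(-0.015)), (np.float64(60.4), np.float64(0.577)), (np.float64(44.2), np.float64(0.614))]
66 [(np.float64(55.7), np.float64(0.006)), (np.float64(42.8), np.float64(-0.016)), (np.float64(59.9), np.float64(0.577)), (np.float64(43.8), np.float64(0.615))]
68 [(np.float64(55.2), np.float64(0.005)), (np.float64(42.5), np.float64(-0.017)), (np.float64(59.4), np.floa
[... 877 characters left out ...]
434452739488), np.float64(130.83228418074913), (np.float64(-0.025000000000000022), 58))
64 6 [np.float64(14.26), np.float64(130.3), np.float64(0.63)] 64 72 [np.float64(14.42), np.float64(265.16), np.float64(0.65)] 64 76 [np.float64(14.0), np.float64(266.76), np.float64(0.68)] 
  start (np.float64(13.256580706867199), np.float64(123.99054852347497), (np.float64(-2.7755575615628914e-17), 58))
66 6 [np.float64(13.37), np.float64(67.83), np.float64(0.72)] 66 72 [np.float64(12.23), np.float64(188.16), np.float64(0.69)] 66 76 [np.float64(10.94), np.float64(216.47), np.float64(0.72)] 
  start (np.float64(13.028069891206417), np.float64(132.77251704499446), (np.float64(-2.7755575615628914e-17), 55))
```

```bash
python3 - <<'E'
from h import *
twist(.76,.60,.08); twist(.60,.685); robot.hold(.3)
f=viewer.read_camera("side")
for y in range(194,199): print(y,f[y,306:312].min(1))
im,i=snap("top"); 
try: print(bar(im,i,"green",40,np.array((463,312))))
except Exception as e: print(e)
print([(round(d["confidence"],2),np.round(world(d["at"],i)).tolist()) for d in viewer.pinpoint("tested_cap_mid","top")])
o=robot.observe(); print(o["t"],o["tcp_pos"],o["grip_width"],o["grip_force"])
E
```

```text
0.707 0.706 [633.8  -4.   84.7] [-2.5 -0.6  7.5] 0.209 30.2 0.0
0.653 0.652 [633.8  -3.9  84.7] [-2.1 -0.1  6.6] 0.217 30.45 0.0
0.6 0.599 [633.9  -3.9  84.6] [-3.1  0.1  7.5] 0.208 30.7 0.0
0.628 0.628 [633.9  -3.8  84.7] [-1.3  0.9  7.2] 0.151 30.95 0.0
0.657 0.656 [633.9  -3.8  84.7] [-2.7  0.4  5.4] 0.109 31.2 0.0
0.685 0.684 [633.9  -3.8  84.7] [-3.  -0.1  6.4] 0.106 31.45 0.0
194 [49 47 61 68 62 47]
195 [ 62  59  69 103  98  67]
196 [ 78  72  71  88 113  83]
197 [75 77 61 66 84 73]
198 [67 64 55 61 62 64]
(array([464.97187005, 310.9518535 ]), np.float64(-2.4826215698402088), np.float64(50.131686373337644), np.int32(109))
[(0.72, [394.0, -132.0, 23.0]), (0.54, [464.0, 310.0, 32.0])]
31.9 [633.90048343  -3.78974774  84.67280581] 0.1702869997377334 45.006351470947266
```

```bash
python3 -c "
from h import *
print(robot.job_done())"
```

```text
the job is handed in; nothing more can be done
None
```

I handed the job in at about 32 s: the green cap stands in the orange tote, and the yellow cap is seated in the collar, twisted 0.685 rad and still gripped, with the ring at an estimated 0.6 rad; the gripper partly hid the pointer, so that figure comes from the side camera and the lag and is good to a few hundredths of a radian.

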